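# Bring the studio window in to the middle hole of its stay

### The arm

A 6-joint arm with a two-finger parallel gripper is mounted at the origin on the work surface. World frame = base frame: x ahead of the robot, y to its left, z up, the work surface at z = 0. Lengths are in m, angles in rad, forces in N, time in s.
With the tool pointing down it reaches from about 0.25 to 0.725 m from the base axis. Payload 4 kg.
Tool frame: the origin (TCP) lies midway between the tips of the shut fingers; the grasp point (between the pads) lies 19 mm behind it; y points along the fingers, z is the direction in which the jaws open and shut, and the axes are right-handed (so a half turn about y gives the same grasp; the last joint's range is limited). The gripper opens to 85 mm and grips with 20 to 120 N. Pads are 22 mm wide; open, the fingers measure 114 mm over their backs; the gripper's body (76 mm by 85 mm) begins 54 mm behind the grasp point. The pads swing forward as they close: fully open they stand 13 mm farther back than shut.
Start: joints at [-1.115, 0.241, 0.005, 1.335, 0, 1.571], TCP at [0.22, -0.449, 0.231] pointing down, gripper open.
Joint ranges: [-2.72, 2.72], [-1.05, 1.87], [-1.09, 1.28], [-1.99, 2.15], [-1.42, 1.44], [-3.14, 3.14]. Speed limits (rad/s): [2.79, 2.79, 3.14, 3.14, 3.14, 3.14].

### API

Orientations are given as a unit quaternion [x, y, z, w].
In Python, from workcell import bot gives the robot as it stands. The module is installed in compiled form; this text tells all that it offers.
- The arm moves only by the shell command python3 -m handwheel 'ROWS' [OPENING]. ROWS is JSON, a list of rows, each a list of 6 numbers: the shift along the tool's x, y, z in units of 25 mm (1.0 is 25 mm), then the turn, a rotation vector about the tool's x, y, z in units of 10 degrees (1.0 is 10 degrees). A call has exactly 5 rows; each row is the pose to reach, as a shift and turn from the pose commanded when the call began, along the tool's axes at that moment; what a row does not reach only later rows make up. A row lasts 1/8 s, in which the tool goes at most 62.5 mm and 10.7 degrees, less where a joint would pass 70% of its speed; a pose out of reach is approached as far as the arm can. A call with a gripper value outside its range is refused whole. OPENING is the gripper command: -1 is shut, 1 is fully open, values between are in proportion, set as the call begins (- or left out, the last holds). The fingers move at their own pace and stop on an object; the grip force is fixed at half the most. Time passes only in rows, so rows that repeat a pose let the fingers close, or fill a call up. It gives the time, the measured TCP pose, the force and the opening at its end, in the units of the state.
- bot.get_obs(): the state, without advancing time (a new reading comes with each control period).
- bot.camera(name): name is "scene" or "side" or "wrist"; returns a dict with "color" (384x512x3 uint8, red, green, blue), "fx", "fy", "cx", "cy" (pixels), "rvec" (rotation vector, rad) and "tvec" (3), from world to camera coordinates, as OpenCV has them. Camera axes: x right, y down, z forward; pixel columns grow to the right and rows downward; lengths in m; the calibration is good to about 2 mm. A picture is of the moment at which its call begins. There is no depth.
- bot.job_done(): hands the job in, once; it reports no verdict.
The state is a dict: "clock": time; "joint_pos": joint angles; "joint_vel": joint speeds; "tau": joint torques, N m; "eef_pos": TCP position; "tool_rot": TCP orientation; "ft_force": force on the tool from outside, world axes, zero at the start; "ft_torque": the same for the moment, N m; "grip_width": finger opening in m.
Only numpy, scipy, OpenCV 4.12 (cv2) and the standard library are available. Lean on these libraries where they do the work, as an engineer would, in place of code of your own. Each camera call takes 0.05 s, during which the arm holds its last target.

### The job

The casement beside the desk stands too far open: set it on the middle hole of its stay. Lift the stay off its pin, draw the window in by the stay, drop the middle hole over the pin and press the stay firmly home on the shoulder with about 20 to 25 N there, then let go. The window leans outwards, so never let it swing away; do not strain the pin or its shoulder (over 40 N bends them), and leave the brush pot, the paint tray and the ink jar where they stand.

Things in the scene. Friction and masses are not known exactly. Their poses are not given: they have to be found in the camera images.
- window: small white timber casement frame in the wall to the left of the desk, with a white window board 50 mm above the desk. Origin: on the desk plane straight below the pin; x runs along the wall (robot side to far side), y points outdoors, z up. The board's front edge is 35 mm on the room side of the pin, the jambs and head begin 45 mm on the outdoor side. The whole window stands elsewhere each time, turned a little
- sash (a joint): opening angle of the sash about its upright hinges, rad: 0 shut, grows outwards, 1.04 at the start, 0.72 with the middle hole on the pin, stop at 1.5. The hinges lean, so the sash always pulls outwards: about 8 to 12 N along the stay
- sash_hinge (a point): point on the sash's hinge line, at the height of the stay; fixed to the frame
- stay_pivot (a point): swivel on the sash's bottom rail where the stay is hinged, at mid thickness of the bar; it circles the hinge line at 196 mm. There the stay swings freely sideways and tips up and down, falling by its own weight
- stay: the stay: dark iron flat bar, 20 mm wide, 5 mm thick, 305 mm long, with a ball of 18 mm at its free end, 0.18 kg. Origin at the pivot; x along the bar towards the ball, z up. Three round 9 mm holes at 130, 175 and 220 mm from the pivot; at the start the outer one is on the pin and the bar lies level on the shoulder
- hole_outer (a point): centre of the outer hole (nearest the ball), on the bar's underside; on the pin at the start
- hole_middle (a point): centre of the middle hole, on the bar's underside; this one shall end on the pin
- stay_tail (a point): place to take the bar, 285 mm from the pivot, at mid thickness, between outer hole and ball; about 70 mm above the desk at the start, 30 mm clear of the window board, so fingers fit on both sides of the bar from above
- pin: upright round steel pin, 7 mm thick with a round tip, standing 13 mm above the shoulder. Origin at its foot on the shoulder
- pin_tip (a point): top of the pin
- peg_base: dark iron screw plate on the window board with the round shoulder, 18 mm across and 18 mm high, on which the stay rests. Origin under the plate
- shoulder (a point): centre of the shoulder's top face, where the bar's underside comes to rest. A push down at the tail is felt 1.6 times as strong at the shoulder: 11 to 18 N at the tail seats the stay firmly, less than 9 N is too little
- brush_pot: bystander: blue ceramic pot with brushes, 72 mm across, 95 mm high without the brushes (175 mm with), on the window board 165 to 190 mm beyond the pin. Origin under its centre
- paint_tray: bystander: white tray of paint tubes, 150 x 210 x 45 mm, on the desk. Origin under its centre
- ink_jar: bystander: small ink jar, 56 mm across, 60 mm high, black cap, on the desk. Origin under its centre

How it is judged:
By the outcome, as a careful person would: the job done as asked, in the order asked, and still so for the second after the job is handed in, with the robot touching nothing.
It also fails if it takes over 61 s, if anything falls off the work surface, if the arm or the gripper's body presses on something with over 40 N, if the wrist force passes 120 N, or if a joint passes its speed limit or range.

## Working session

There is one attempt and no reset: what is moved stays moved. The work goes in short steps, Python scripts to look and compute and a shell command to move; the robot and the scene stay as the last step left them, time stands still between calls to the robot, and variables do not carry over. Pictures are saved under pics/ and viewed, and the job is handed in when it is done.

```bash
mkdir -p pics
python3 - <<'E'
from workcell import bot
import cv2
o=bot.get_obs()
for k,v in o.items(): print(k,v)
for n in ("scene","side","wrist"):
    c=bot.camera(n); cv2.imwrite(f"pics/{n}0.png",c["color"][:,:,::-1])
    print(n,c["fx"],c["fy"],c["cx"],c["cy"],c["rvec"],c["tvec"])
E
```

```text
clock 0.0
joint_pos [-1.11496320e+00  2.41391875e-01  3.70503311e-03  1.33521002e+00
  2.49407798e-06  1.57079632e+00]
joint_vel [ 2.58481035e-04 -6.76338473e-04  8.36545543e-04 -7.57318929e-05
  2.40680309e-03 -2.18927786e-03]
tau [ 3.40976885e-04 -3.72317219e+01  2.52408922e+01  1.71265175e-02
 -4.46744252e-05 -1.00383804e-05]
eef_pos [ 0.21982171 -0.44836721  0.23041619]
tool_rot [-0.15993654  0.68954374 -0.68809645  0.15960266]
ft_force [ 0.18142826  0.08216337 -0.31339084]
ft_torque [ 0.01486313 -0.0009022   0.0283072 ]
grip_width 0.08550987490975791
scene 493.75756690089753 493.75756690089753 246.9641377909826 189.19072115495877 [ 2.33620141  1.16812838 -0.33815464] [-0.5396903  -0.21810252  1.4939609 ]
side 495.8759598165166 495.8759598165166 267.03483330620395 187.62845495284753 [ 1.64388986 -2.33155783  0.49254553] [0.43666908 0.4133673  1.19423836]
wrist 305.2830333961481 305.2830333961481 254.36245902477404 189.23766122363878 [-2.47054396  1.54122897  0.20464617] [-0.49924869 -0.03268149  0.37784495]
```

View pics/scene0.png

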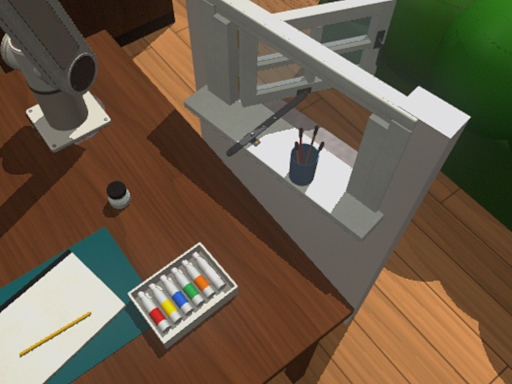

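View pics/side0.png

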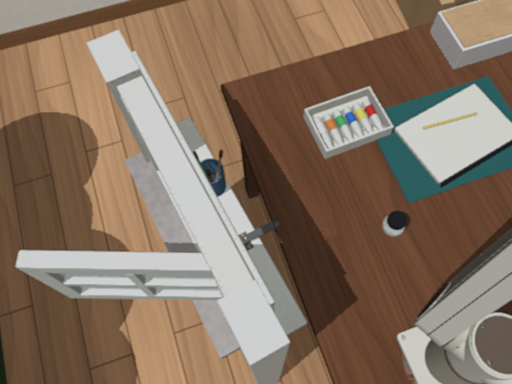

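View pics/wrist0.png

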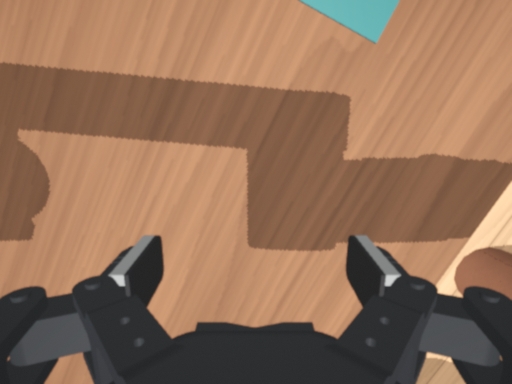

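The scene view shows the stay's ball near (232,151), with the bar running to about (310,90). The pot is at (305,165), the jar at (118,195) and the tray at (183,293). In the side view the ball is near (277,226). I'll enlarge both to get exact pixels.

Run:
```python
import cv2
a=cv2.imread("pics/scene0.png")[80:170,215:325]; b=cv2.imread("pics/side0.png")[205:265,225:295]
cv2.imwrite("pics/scz.png",cv2.resize(a,None,fx=6,fy=6,interpolation=cv2.INTER_CUBIC))
cv2.imwrite("pics/sdz.png",cv2.resize(b,None,fx=8,fy=8,interpolation=cv2.INTER_CUBIC))
```

```text
(no output)
```

View pics/scz.png

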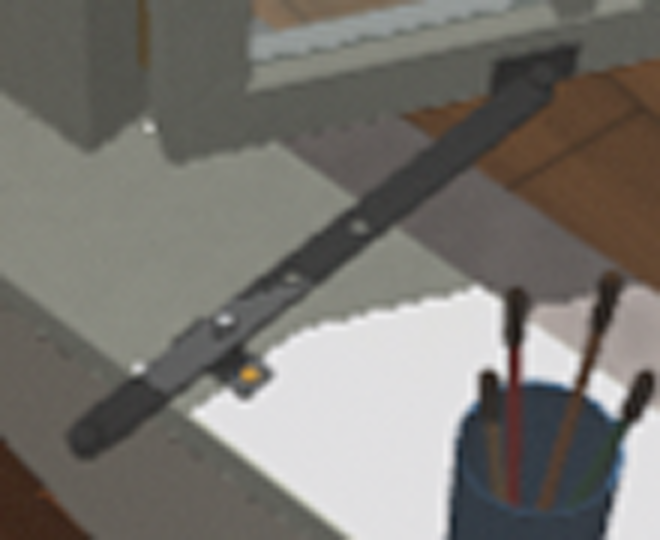

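View pics/sdz.png

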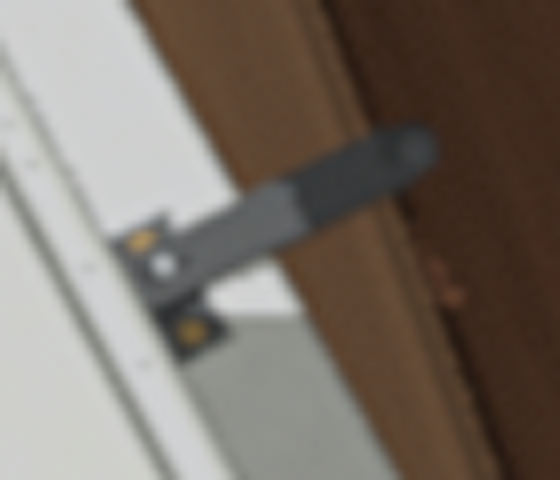

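```bash
cat > h.py <<'E'
import numpy as np, cv2
from workcell import bot
from scipy.spatial.transform import Rotation as R
def ray(c,u,v):
    Rm=cv2.Rodrigues(np.array(c["rvec"]))[0]; t=np.array(c["tvec"])
    K=np.array([[c["fx"],0,c["cx"]],[0,c["fy"],c["cy"]],[0,0,1]])
    d=Rm.T@np.linalg.solve(K,[u,v,1.]); return -Rm.T@t, d/np.linalg.norm(d)
def plane(c,u,v,z):
    o,d=ray(c,u,v); return o+d*(z-o[2])/d[2]
def tri(rs):
    A=np.zeros((3,3));b=np.zeros(3)
    for o,d in rs:
        P=np.eye(3)-np.outer(d,d);A+=P;b+=P@o
    x=np.linalg.solve(A,b); return x,[np.linalg.norm((np.eye(3)-np.outer(d,d))@(x-o)) for o,d in rs]
def proj(c,p):
    Rm=cv2.Rodrigues(np.array(c["rvec"]))[0]
    q=Rm@np.array(p)+np.array(c["tvec"]); return np.array([c["fx"]*q[0]/q[2]+c["cx"],c["fy"]*q[1]/q[2]+c["cy"]])
E
python3 - <<'E'
from h import *
np.set_printoptions(precision=4,suppress=True)
s=bot.camera("scene");d=bot.camera("side")
pin=tri([ray(s,251.8,132.9),ray(d,244.9,237.7)]);ball=tri([ray(s,229.5,152.6),ray(d,276.4,223.2)])
print("pin",pin,"ball",ball)
print("edge mat change", tri([ray(s,239.8,145),ray(d,262.5,231)]))
for n,u,v in (("mid",263.5,126),("inn",274.7,117.5),("piv",304.7,92.2),("ball",229.5,152.6)):
    print(n,plane(s,u,v,.0725 if n!='ball' else .07))
for n,u,v,z in (("jar",118,187,.06),("pot",305,148,.145)): print(n,plane(s,u,v,z))
o=bot.get_obs(); print(R.from_quat(o["tool_rot"]).as_matrix())
E
```

```text
pin (array([0.4304, 0.3686, 0.0773]), [np.float64(0.0002881254106375343), np.float64(0.0002881254106375491)]) ball (array([0.4432, 0.2814, 0.07  ]), [np.float64(0.001135124196747069), np.float64(0.0011351241967469995)])
edge mat change (array([0.4366, 0.3211, 0.0659]), [np.float64(0.000924254906177522), np.float64(0.0009242549061774562)])
mid [0.4271 0.4119 0.0725]
inn [0.4216 0.4565 0.0725]
piv [0.3984 0.588  0.0725]
ball [0.4437 0.2824 0.07  ]
jar [ 0.3539 -0.0116  0.06  ]
pot [0.5933 0.4129 0.145 ]
[[-0.8979 -0.0004  0.4402]
 [-0.4402  0.0009 -0.8979]
 [-0.     -1.     -0.001 ]]
```

```bash
cat >> h.py <<'E'
np.set_printoptions(precision=4,suppress=True)
def toolR(jaw_yaw,pitch=0.):
    # y down, z horizontal at yaw; pitch: turn about tool z
    z=np.array([np.cos(jaw_yaw),np.sin(jaw_yaw),0]);y=np.array([0,0,-1.]);x=np.cross(y,z)
    return np.column_stack([x,y,z])@R.from_rotvec([0,0,pitch]).as_matrix()
def delta(p,Rm,p0=None,R0=None):
    o=bot.get_obs()
    if p0 is None:p0=np.array(o["eef_pos"])
    if R0 is None:R0=R.from_quat(o["tool_rot"]).as_matrix()
    return np.r_[R0.T@(np.array(p)-p0)/.025, np.degrees(R.from_matrix(R0.T@Rm).as_rotvec())/10]
E
python3 - <<'E'
from h import *
from scipy.optimize import fsolve
s=bot.camera("scene")
# window board front edge
a=plane(s,185,100,.05);b=plane(s,370,232,.05);print("edge",a,b)
w=(b-a)[:2];w/=np.linalg.norm(w);n=np.array([-w[1],w[0]]);print("wall dir",w,"yaw",np.degrees(np.arctan2(w[1],w[0])))
pin=np.array([.4304,.3686]);xb=np.array([.146,-.989])
print("edge dist to pin",n@(pin-a[:2]))
P0=pin-.22*xb; L=np.array([w@(P0-pin),n@(P0-pin)]);print("pivot local",L)
for al in(0,):
    h=L-.196*np.array([np.cos(1.04),np.sin(1.04)]);P1=h+.196*np.array([np.cos(.72),np.sin(.72)])
    print("hinge loc",h,"P1",P1,np.linalg.norm(P1))
def f(q):
    h=np.array([L[0],L[1]])-.196*np.array([np.cos(q),np.sin(q)]);P1=h+.196*np.array([np.cos(q-.32),np.sin(q-.32)]);return np.linalg.norm(P1)-.175
for q0 in(.6,1.0,1.4):print(q0,fsolve(f,q0))
E
```

```text
edge [0.1945 0.2987 0.05  ] [0.8406 0.4267 0.05  ]
wall dir [0.9809 0.1943] yaw 11.201739296218307
edge dist to pin 0.022695405430059754
pivot local [0.0108 0.2197]
hinge loc [-0.0885  0.0506] P1 [0.0589 0.1799] 0.1892787023318919
0.6 [-0.6251]
1.0 [-6.911]
1.4 [-0.6253]<stdin>:15: RuntimeWarning: The iteration is not making good progress, as measured by the 
 improvement from the last ten iterations.
```

Run:
```python
from h import *
print(delta([.440,.3043,.16],toolR(np.radians(8.4))))
```

```text
[-21.1612   2.856  -23.1723   0.0038  -7.2286  -0.0026]
```

Run:
```python
import cv2
a=cv2.imread("pics/scene0.png")[75:240,175:390]; b=cv2.imread("pics/side0.png")[110:360,120:310]
cv2.imwrite("pics/scz2.png",cv2.resize(a,None,fx=3.5,fy=3.5,interpolation=cv2.INTER_CUBIC))
cv2.imwrite("pics/sdz2.png",cv2.resize(b,None,fx=2.4,fy=2.4,interpolation=cv2.INTER_CUBIC))
```

```text
(no output)
```

View pics/scz2.png

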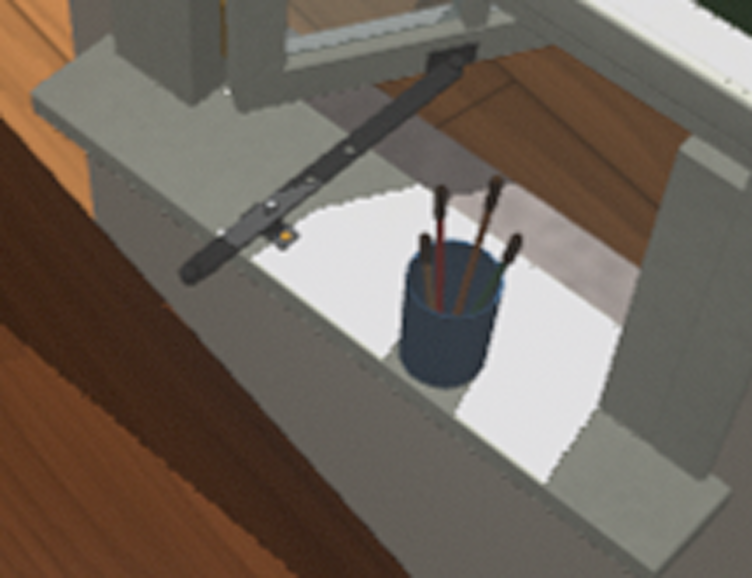

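View pics/sdz2.png

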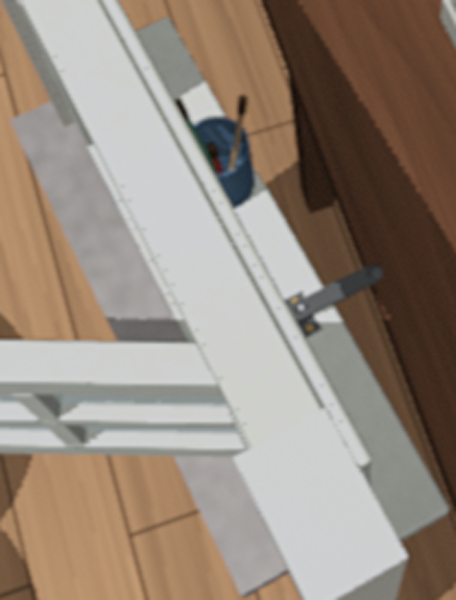

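Run:
```python
from h import *
from scipy.optimize import brentq
s=bot.camera("scene");d=bot.camera("side")
pin=np.array([.4304,.3686]);xb=np.array([.146,-.989])
for c,A,B in((s,(184.4,102.1),(362.1,237.9)),(d,(306.7,323.3),(190.8,117))):
    a=plane(c,*A,.05);b=plane(c,*B,.05)
    w=(b-a)[:2];w/=np.linalg.norm(w);n=np.array([-w[1],w[0]]);print(a,b,"yaw",np.degrees(np.arctan2(w[1],w[0])),"dist",n@(pin-a[:2]))
P=pin-.22*xb
for yaw in np.radians([11,12,13,14,15,16,17,18,19]):
    w=np.array([np.cos(yaw),np.sin(yaw)]);n=np.array([-w[1],w[0]]);L=np.array([w@(P-pin),n@(P-pin)])
    h=L-.196*np.array([np.cos(1.04),np.sin(1.04)]);P1=h+.196*np.array([np.cos(.72),np.sin(.72)])
    print(np.degrees(yaw),L,h,P1,np.linalg.norm(P1))
# hinge view: bottom hinge corner of sash
print(plane(s,244,105,.0725))
```

```text
[0.2004 0.2928 0.05  ] [0.8407 0.3994 0.05  ] yaw 9.459627643984598 dist 0.03700085205885163
[0.1871 0.2963 0.05  ] [0.8352 0.398  0.05  ] yaw 8.922898039267658 dist 0.03369495061581869
11.0 [0.01   0.2197] [-0.0892  0.0507] [0.0581 0.1799] 0.1890741966569617
12.000000000000002 [0.0138 0.2195] [-0.0854  0.0505] [0.062  0.1797] 0.19009098681248807
13.0 [0.0176 0.2192] [-0.0816  0.0502] [0.0658 0.1794] 0.19111522869796307
14.0 [0.0215 0.2189] [-0.0777  0.0499] [0.0696 0.1791] 0.19214649366098496
14.999999999999998 [0.0253 0.2185] [-0.0739  0.0494] [0.0734 0.1787] 0.19318435762215677
16.0 [0.0291 0.218 ] [-0.0701  0.049 ] [0.0772 0.1782] 0.19422840119685422
17.0 [0.0329 0.2175] [-0.0663  0.0484] [0.081  0.1777] 0.19527820980274765
18.0 [0.0367 0.2169] [-0.0625  0.0478] [0.0848 0.1771] 0.19633337375385723
19.0 [0.0405 0.2162] [-0.0588  0.0472] [0.0886 0.1764] 0.19739348834190748
[0.3316 0.415  0.0725]
```

Run:
```python
from h import *
from scipy.optimize import brentq
s=bot.camera("scene");d=bot.camera("side")
pin=np.array([.4304,.3686]);xb=np.array([.146,-.989]);P=pin-.22*xb
for yd in(8.7,9.2,9.7):
    yaw=np.radians(yd)
    w=np.array([np.cos(yaw),np.sin(yaw)]);n=np.array([-w[1],w[0]]);W=np.column_stack([w,n]);L=W.T@(P-pin)
    e=lambda a:np.array([np.cos(a),np.sin(a)])
    f=lambda q:np.linalg.norm(L-.196*e(q)+.196*e(q-.32))-.175
    q=brentq(f,.3,1.3);h=L-.196*e(q);P1=h+.196*e(q-.32);H=pin+W@h;P1w=pin+W@P1;xb1=(pin-P1w)/.175
    print(yd,L,q,h,"H",H,"P1",P1w,"xb1",xb1,"yaw",np.degrees(np.arctan2(xb1[0],-xb1[1])),"tail",pin+.11*xb1)
    for z in(.07,.15,.25):print(proj(s,[*H,z]),proj(d,[*H,z]))
```

```text
8.7 [0.0012 0.2199] 0.8179300215588761 [-0.1329  0.0769] H [0.2874 0.4245] P1 [0.4435 0.5431] xb1 [-0.0749 -0.9972] yaw -4.294317273649939 tail [0.4222 0.2589]
[237.6099  95.0719] [241.9429 299.8985]
[237.2185  75.101 ] [240.0725 292.7029]
[236.6721  47.2189] [237.3585 282.2617]
9.2 [0.0031 0.2199] 0.8092033752990174 [-0.1322  0.0781] H [0.2874 0.4245] P1 [0.4435 0.5431] xb1 [-0.0749 -0.9972] yaw -4.294317273651391 tail [0.4222 0.2589]
[237.6099  95.0719] [241.9429 299.8985]
[237.2185  75.101 ] [240.0725 292.7029]
[236.6721  47.2189] [237.3585 282.2617]
9.7 [0.005  0.2199] 0.8004767290391266 [-0.1315  0.0792] H [0.2874 0.4245] P1 [0.4435 0.5431] xb1 [-0.0749 -0.9972] yaw -4.294317273652443 tail [0.4222 0.2589]
[237.6099  95.0719] [241.9429 299.8985]
[237.2185  75.101 ] [240.0725 292.7029]
[236.6721  47.2189] [237.3585 282.2617]
```

```bash
python3 -m handwheel '[[-1.4,0,-1.6,0,-1,0],[-2.9,0,-3.2,0,-2,0],[-4.4,0,-4.8,0,-3,0],[-5.9,0,-6.4,0,-4,0],[-7.4,0,-8,0,-5,0]]' 1
```

```text
clock: 1.12
eef_pos: [0.2985, -0.1864, 0.2316]
tool_rot: [0.437, -0.555, 0.556, -0.438]
ft_force: [0.7, -0.3, 0.9]
grip_width: 0.0855
```

Run:
```python
from h import *
print(delta([.440,.3043,.16],toolR(np.radians(8.4))))
```

```text
[-20.4101   2.861    0.884   -0.0068  -2.1998   0.0021]
```

```bash
python3 -m handwheel '[[-2.2,0,0.1,0,-0.5,0],[-4.6,0,0.2,0,-1,0],[-7,0,0.3,0,-1.6,0],[-9.4,0,0.4,0,-2.2,0],[-11.8,0.3,0.5,0,-2.2,0]]' 1
python3 - <<'E'
from h import *
print(delta([.440,.3043,.16],toolR(np.radians(8.4))))
E
```

```text
clock: 1.75
eef_pos: [0.382, 0.0977, 0.2246]
tool_rot: [-0.534, 0.462, -0.464, 0.535]
ft_force: [1.2, -1.1, 0.3]
grip_width: 0.0855
[-7.8517  2.5948  3.4639 -0.0171 -0.0229  0.0001]
```

```bash
python3 -m handwheel '[[-2,0.3,0.8,0,0,0],[-4,0.8,1.7,0,0,0],[-6,1.4,2.6,0,0,0],[-7.4,2,3.2,0,0,0],[-7.4,2,3.2,0,0,0]]' 1
python3 - <<'E'
from h import *
c=bot.camera("wrist");cv2.imwrite("pics/w1.png",c["color"][:,:,::-1])
print(bot.get_obs()["eef_pos"],delta([.440,.3043,.16],toolR(np.radians(8.4))))
print(proj(c,[.4304,.3686,.0785]),proj(c,[.44,.3043,.0705]))
E
```

```text
clock: 2.38
eef_pos: [0.4337, 0.2918, 0.172]
tool_rot: [0.536, -0.463, 0.462, -0.534]
ft_force: [-0.1, -1.2, -0.2]
grip_width: 0.0855
[0.4336 0.2904 0.1728] [-0.5149  0.5094  0.3345  0.0118 -0.0172  0.0074]
[264.334   91.8136] [263.6635 175.6241]
```

View pics/w1.png

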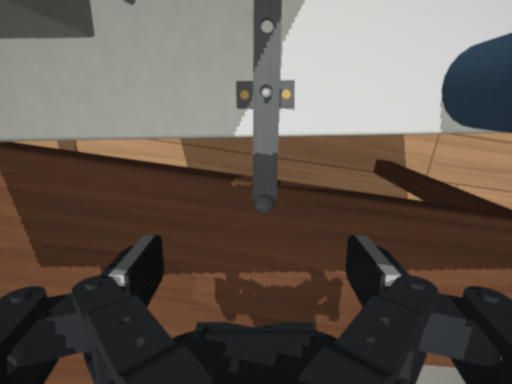

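```bash
python3 -m handwheel '[[-0.5,0.7,0.38,0,0,0],[-0.5,1.8,0.38,0,0,0],[-0.5,3,0.38,0,0,0],[-0.5,3.7,0.38,0,0,0],[-0.5,3.7,0.38,0,0,0]]' 1
python3 - <<'E'
from h import *
c=bot.camera("wrist");cv2.imwrite("pics/w2.png",c["color"][:,:,::-1])
print(bot.get_obs()["eef_pos"],delta([.4405,.3043,.052],toolR(np.radians(8.4))))
print(proj(c,[.4304,.3686,.0785]),proj(c,[.44,.3043,.0705]))
E
```

```text
clock: 3.05
eef_pos: [0.4409, 0.3017, 0.0807]
tool_rot: [0.535, -0.464, 0.464, -0.533]
ft_force: [-0.2, 0.0, -0.3]
grip_width: 0.0855
[0.4418 0.3025 0.0818] [-0.0798  1.1939 -0.0389  0.0021 -0.0363  0.0023]
[250.5187 102.7926] [252.1932 228.7236]
```

View pics/w2.png

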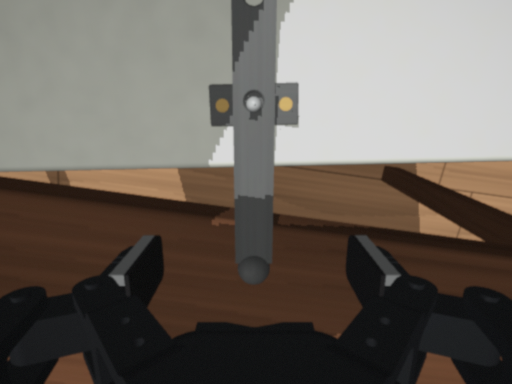

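The bar runs vertically, centred between the fingers, with the pin at (253.5,103) and the ball at (253,269). Next I'll triangulate the pin and ball from the two wrist positions, and then descend.

```bash
python3 -m handwheel '[[-0.1,0.4,0,0,0,0],[-0.1,0.8,0,0,0,0],[-0.1,1.2,0,0,0,0],[-0.1,1.2,0,0,0,0],[-0.1,1.2,0,0,0,0]]' 1
python3 - <<'E'
from h import *
c=bot.camera("wrist");cv2.imwrite("pics/w3.png",c["color"][:,:,::-1])
print(bot.get_obs()["eef_pos"],delta([.4405,.3043,.052],toolR(np.radians(8.4))))
print(proj(c,[.4304,.3686,.0785]),proj(c,[.44,.3043,.0705]))
s=bot.camera("scene");cv2.imwrite("pics/s3.png",s["color"][:,:,::-1])
E
```

```text
clock: 3.72
eef_pos: [0.4415, 0.3061, 0.0512]
tool_rot: [0.534, -0.463, 0.463, -0.534]
ft_force: [0.4, -0.7, 0.4]
grip_width: 0.0852
[0.4416 0.3062 0.0515] [ 0.0706 -0.0213 -0.0554 -0.0019 -0.028  -0.0009]
[246.6765 113.9935] [249.0963 263.1616]
```

View pics/w3.png

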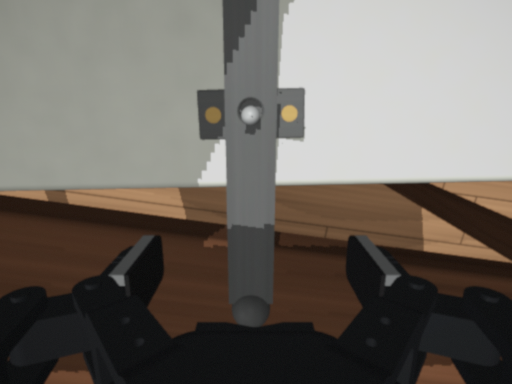

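```bash
python3 - <<'E'
from h import *
w=bot.camera("wrist");s=bot.camera("scene");d=bot.camera("side")
print(tri([ray(w,250.5,114),ray(s,251.8,132.9),ray(d,244.9,237.7)]))
print("ball",tri([ray(w,251,311),ray(s,229.5,152.6),ray(d,276.4,223.2)]))
E
python3 -m handwheel '[[0,0,-0.05,0,0,0],[0,0,-0.05,0,0,0],[0,0,-0.05,0,0,0],[0,0,-0.05,0,0,0],[0,0,-0.05,0,0,0]]' -1
python3 -m handwheel '[[0,0,0,0,0,0],[0,0,0,0,0,0],[0,0,0,0,0,0],[0,0,0,0,0,0],[0,0,0,0,0,0]]' -1
```

```text
(array([0.431 , 0.3686, 0.0774]), [np.float64(0.0010630766355965247), np.float64(0.0007627765995988086), np.float64(0.0004849235643524614)])
ball (array([0.4438, 0.281 , 0.0711]), [np.float64(0.0009306185999999681), np.float64(0.0011703893413942759), np.float64(0.0014916020882565918)])
clock: 4.6
eef_pos: [0.4401, 0.3059, 0.0515]
tool_rot: [0.534, -0.463, 0.463, -0.534]
ft_force: [-1.9, -0.3, 3.4]
grip_width: 0.0189
clock: 5.22
eef_pos: [0.4401, 0.3059, 0.0515]
tool_rot: [0.534, -0.463, 0.463, -0.534]
ft_force: [-2.4, -0.5, 5.6]
grip_width: 0.018
```

```bash
python3 -m handwheel '[[0.03,-0.1,0,0,0,-0.05],[0.04,-0.2,0,0,0,-0.1],[0.05,-0.3,0,0,0,-0.15],[0.05,-0.4,0,0,0,-0.2],[0.05,-0.4,0,0,0,-0.2]]' -1
```

```text
clock: 5.85
eef_pos: [0.4403, 0.3053, 0.0617]
tool_rot: [0.542, -0.454, 0.472, -0.526]
ft_force: [-2.7, 4.6, -1.1]
grip_width: 0.0185
```

```bash
python3 -m handwheel '[[0.02,-0.2,0,0,0,-0.1],[0.02,-0.4,0,0,0,-0.2],[0.03,-0.6,0,0,0,-0.3],[0.03,-0.8,0,0,0,-0.4],[0.03,-0.8,0,0,0,-0.4]]' -1
python3 - <<'E'
from h import *
w=bot.camera("wrist");cv2.imwrite("pics/w4.png",w["color"][:,:,::-1])
d=bot.camera("side")["color"][:,:,::-1];cv2.imwrite("pics/d4.png",cv2.resize(d[195:275,210:310],None,fx=7,fy=7,interpolation=cv2.INTER_CUBIC))
o=bot.get_obs();print(o["eef_pos"],o["ft_force"])
E
```

```text
clock: 6.48
eef_pos: [0.4412, 0.3075, 0.0825]
tool_rot: [0.556, -0.435, 0.49, -0.512]
ft_force: [-1.8, 9.8, -2.7]
grip_width: 0.0182
[0.4411 0.3075 0.0822] [-2.6536  8.4034 -3.1825]
```

View pics/w4.png

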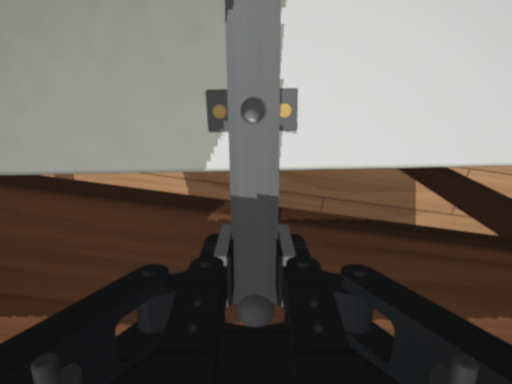

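View pics/d4.png

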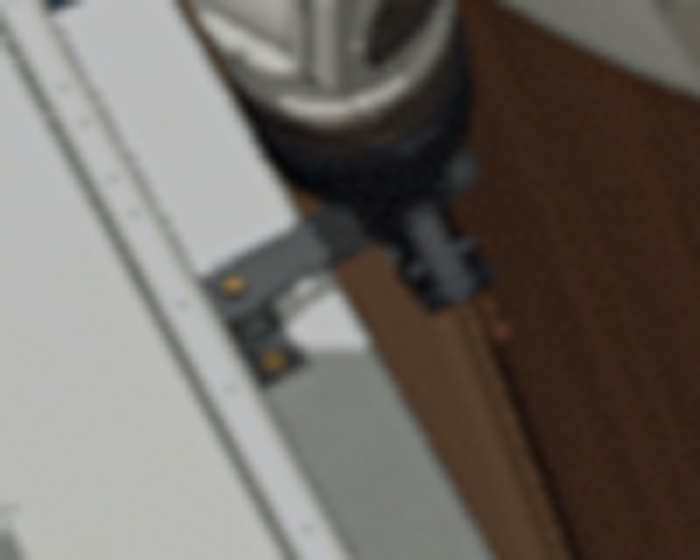

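The bar is now lifted clear of the pin: in the wrist view the pin tip at (252,112) shows below the bar. Next I'll work out the draw-in path.

```bash
cat > path.py <<'E'
from h import *
pin=np.array([.4307,.3686]);H=np.array([.2874,.4245]);P0=np.array([.3985,.5862])
H=H+(0.0003,0)
a0=np.arctan2(*(P0-H)[::-1]);r=np.linalg.norm(P0-H)
def pose(q,th,g=.2834,zp=.0705,down=.019):
    P=H+r*np.array([np.cos(a0-q),np.sin(a0-q)]);d=pin-P;L=np.linalg.norm(d);d=d/L
    Rm=toolR(np.arctan2(d[0],-d[1]),-th)
    p=np.r_[P,zp]+Rm@np.array([g,down,0]); return p,Rm,L
E
python3 - <<'E'
from path import *
o=bot.get_obs();Rn=R.from_quat(o["tool_rot"]).as_matrix();p=np.array(o["eef_pos"])
th=np.arcsin(Rn[2,0]);print("pitch",np.degrees(th),"yaw",np.degrees(np.arctan2(Rn[1,2],Rn[0,2])),r)
p0,R0,L=pose(0,th);print(p0,p,L)
for q in np.linspace(0,.32,9):
    pp,RR,L=pose(q,th);print(round(q,2),round(L,4),delta(p+pp-p0,RR,p,R0),pp)
E
```

```text
pitch 5.700127725080977 yaw 8.234413132398407 0.19601920824245778
[0.4401 0.3054 0.0797] [0.4411 0.3075 0.0822] 0.21996954334634608
0.0 0.22 [-0.  0.  0.  0.  0.  0.] [0.4401 0.3054 0.0797]
0.04 0.2146 [ 0.2128  0.0212 -0.0729 -0.015   0.1499  0.    ] [0.439  0.2998 0.0797]
0.08 0.2092 [ 0.4264  0.0426 -0.1581 -0.0301  0.3016  0.    ] [0.4377 0.2942 0.0797]
0.12 0.2036 [ 0.6402  0.0639 -0.2562 -0.0455  0.4554  0.    ] [0.4361 0.2885 0.0797]
0.16 0.198 [ 0.8533  0.0852 -0.3676 -0.061   0.6114  0.    ] [0.4341 0.2828 0.0797]
0.2 0.1924 [ 1.0651  0.1063 -0.4928 -0.0768  0.7699  0.    ] [0.4318 0.2771 0.0797]
0.24 0.1867 [ 1.2746  0.1272 -0.6323 -0.0929  0.9311  0.    ] [0.4291 0.2714 0.0797]
0.28 0.1809 [ 1.4809  0.1478 -0.7868 -0.1093  1.0953 -0.    ] [0.426  0.2657 0.0797]
0.32 0.175 [ 1.6831  0.168  -0.9566 -0.126   1.2628  0.    ] [0.4226 0.26   0.0797]
```

```bash
python3 -m handwheel '[[0.2,0.02,-0.07,0,0.15,0],[0.42,0.04,-0.15,-0.03,0.3,0],[0.64,0.06,-0.25,-0.04,0.45,0],[0.85,0.08,-0.37,-0.06,0.61,0],[0.85,0.08,-0.37,-0.06,0.61,0]]' -1
python3 - <<'E'
from path import *
o=bot.get_obs();Rn=R.from_quat(o["tool_rot"]).as_matrix();p=np.array(o["eef_pos"])
th=np.arcsin(Rn[2,0]);print("pitch",np.degrees(th),"yaw",np.degrees(np.arctan2(Rn[1,2],Rn[0,2])),p,o["ft_force"],o["ft_torque"])
p0,R0,L=pose(.16,th);print(p0,np.degrees(np.arctan2(R0[1,2],R0[0,2])))
w=bot.camera("wrist");cv2.imwrite("pics/w5.png",w["color"][:,:,::-1])
for q in np.linspace(.16,.32,5):
    pp,RR,L=pose(q,th);print(round(q,2),round(L,4),delta(p0+pp-p0,RR,p0,R0),pp)
E
```

```text
clock: 7.2
eef_pos: [0.4352, 0.2836, 0.0824]
tool_rot: [0.532, -0.464, 0.517, -0.484]
ft_force: [-0.0, 7.9, -1.9]
grip_width: 0.018
pitch 5.817119338349255 yaw 2.0217241875883376 [0.4352 0.2836 0.0824] [-0.0202  7.8597 -1.9282] [1.6114 0.1822 0.1524]
[0.4341 0.2828 0.0803] 2.272737365252671
0.16 0.198 [0. 0. 0. 0. 0. 0.] [0.4341 0.2828 0.0803]
0.2 0.1924 [ 0.2238  0.0228 -0.1017 -0.0161  0.1584  0.    ] [0.4318 0.2771 0.0803]
0.24 0.1867 [ 0.447   0.0455 -0.2179 -0.0326  0.3196  0.    ] [0.4291 0.2714 0.0803]
0.28 0.1809 [ 0.6685  0.0681 -0.3492 -0.0493  0.4837  0.    ] [0.426  0.2657 0.0803]
0.32 0.175 [ 0.8876  0.0904 -0.4963 -0.0663  0.6512  0.    ] [0.4226 0.2601 0.0803]
```

View pics/w5.png

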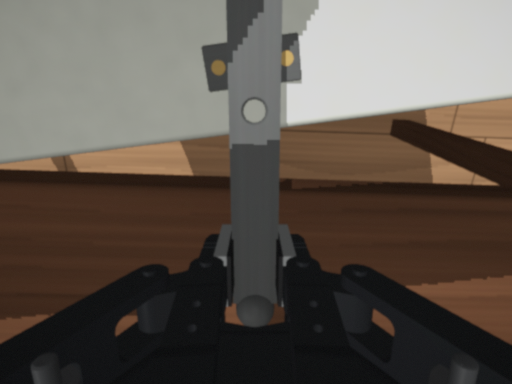

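The bar slid as planned: the outer hole is now free at (254,112) and the pin is hidden under the bar near (253,65). Continuing the draw.

```bash
python3 -m handwheel '[[0.22,0.02,-0.1,-0.02,0.16,0],[0.45,0.05,-0.22,-0.03,0.32,0],[0.67,0.07,-0.35,-0.05,0.48,0],[0.88,0.09,-0.48,-0.07,0.65,0],[0.88,0.09,-0.48,-0.07,0.65,0]]' -1
python3 - <<'E'
from path import *
o=bot.get_obs();Rn=R.from_quat(o["tool_rot"]).as_matrix();p=np.array(o["eef_pos"])
th=np.arcsin(Rn[2,0]);print("pitch",np.degrees(th),"yaw",np.degrees(np.arctan2(Rn[1,2],Rn[0,2])),p,o["ft_force"],o["ft_torque"])
p0,R0,L=pose(.32,th);print(p0,np.degrees(np.arctan2(R0[1,2],R0[0,2])))
w=bot.camera("wrist");cv2.imwrite("pics/w6.png",w["color"][:,:,::-1])
s=bot.camera("scene")["color"][:,:,::-1];cv2.imwrite("pics/s6.png",cv2.resize(s[80:170,215:325],None,fx=6,fy=6,interpolation=cv2.INTER_CUBIC))
print("pin tip",proj(w,[*pin,.079]),"shoulder plate L/R",proj(w,[*pin,.052]))
E
```

```text
clock: 7.88
eef_pos: [0.4242, 0.2611, 0.0825]
tool_rot: [0.505, -0.494, 0.544, -0.454]
ft_force: [-0.3, 8.2, -2.5]
grip_width: 0.0182
pitch 5.783771130179585 yaw -4.513330450328593 [0.4242 0.2611 0.0825] [-0.3019  8.2401 -2.5458] [1.6394 0.1146 0.199 ]
[0.4226 0.2601 0.0802] -4.272959395824216
pin tip [247.5809  -2.3079] shoulder plate L/R [248.5639  10.7314]
```

View pics/w6.png

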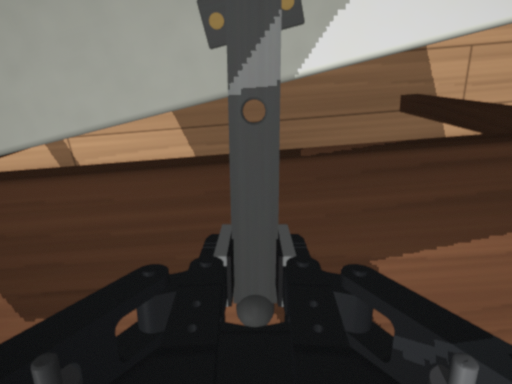

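View pics/s6.png

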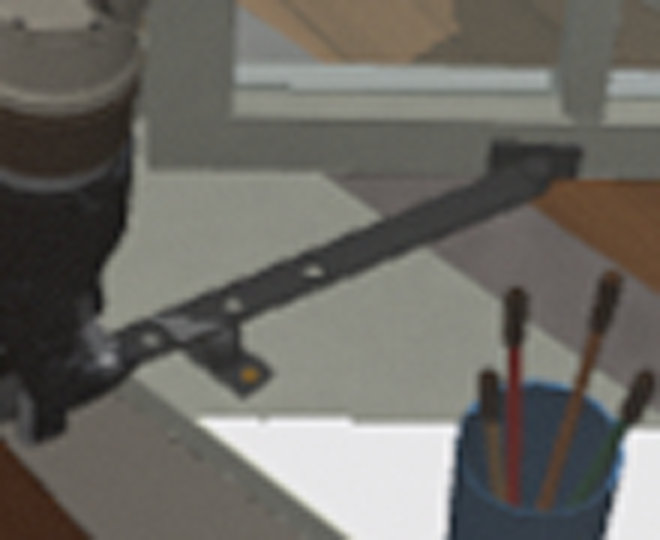

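Run:
```python
from path import *
s=bot.camera("scene");d=bot.camera("side");w=bot.camera("wrist")
for n,u,v,x in(("out",239.6,136.4,.22),("mid",253.4,130.4,.175),("inn",266.8,124.8,.13),("piv",304.8,106.5,0)):
    print(n,plane(s,u,v,.073+x*.108))
print("out wrist",plane(w,254,111,.073+.22*.108))
print(pin, tri([ray(w,254,111),ray(s,239.6,136.4)]))
im=d["color"][:,:,::-1];cv2.imwrite("pics/d6.png",cv2.resize(im[195:275,210:310],None,fx=7,fy=7,interpolation=cv2.INTER_CUBIC))
```

```text
out [0.4326 0.3249 0.0968]
mid [0.4352 0.3698 0.0919]
inn [0.4385 0.4141 0.087 ]
piv [0.4414 0.5515 0.073 ]
out wrist [0.4302 0.3282 0.0968]
[0.4307 0.3686] (array([0.4299, 0.3274, 0.0922]), [np.float64(0.00039690654807952717), np.float64(0.00039690654807942043)])
```

View pics/d6.png

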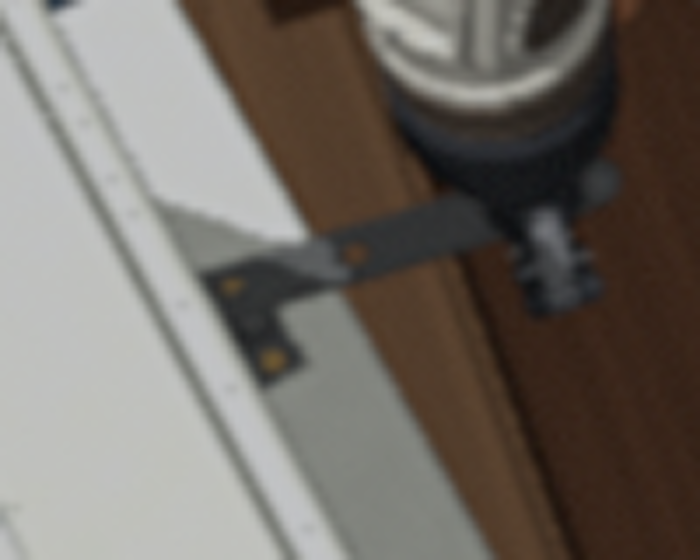

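Run:
```python
from path import *
s=bot.camera("scene");d=bot.camera("side");w=bot.camera("wrist")
o,e=tri([ray(w,254,111),ray(s,239.6,136.4),ray(d,260.3,230.6)]);print(o,e)
sl=(o[2]-.073)/.22
for n,u,v,x in(("out",239.6,136.4,.22),("mid",253.4,130.4,.175),("inn",266.8,124.8,.13),("piv",304.8,106.5,0)):
    print(n,plane(s,u,v,.073+x*sl))
for n,u,v in(("shadow plate screw R scene",215+248/6,80+375/6),):print(plane(s,u-.4,v-.4,.053))
```

```text
[0.43   0.3275 0.0923] [np.float64(0.00022724186363074544), np.float64(0.0005732840731919846), np.float64(0.0003489947534102279)]
out [0.4297 0.327  0.0923]
mid [0.433  0.3716 0.0884]
inn [0.4368 0.4155 0.0844]
piv [0.4414 0.5515 0.073 ]
[0.4477 0.3698 0.053 ]
```

```bash
python3 -m handwheel '[[0.02,0,-0.04,0,0.03,0],[0.05,0,-0.08,0,0.06,0],[0.08,0,-0.14,0,0.1,0],[0.08,0,-0.14,0,0.1,0],[0.08,0,-0.14,0,0.1,0]]' -1
python3 - <<'E'
from path import *
s=bot.camera("scene");w=bot.camera("wrist");d=bot.camera("side")
o=bot.get_obs();print(o["eef_pos"],o["ft_force"],o["ft_torque"]);Rn=R.from_quat(o["tool_rot"]).as_matrix();print("yaw",np.degrees(np.arctan2(Rn[1,2],Rn[0,2])))
print("want mid px",proj(s,[.4309,.3697,.0884]))
cv2.imwrite("pics/s7.png",cv2.resize(s["color"][105:155,225:295,::-1],None,fx=11,fy=11,interpolation=cv2.INTER_CUBIC))
cv2.imwrite("pics/d7.png",cv2.resize(d["color"][205:255,225:295,::-1],None,fx=11,fy=11,interpolation=cv2.INTER_CUBIC))
cv2.imwrite("pics/w7.png",w["color"][:,:,::-1])
E
```

```text
clock: 8.9
eef_pos: [0.4211, 0.2608, 0.0829]
tool_rot: [0.5, -0.498, 0.547, -0.451]
ft_force: [-0.3, 8.8, -2.6]
grip_width: 0.0185
[0.4211 0.2608 0.0829] [-0.4272  9.3589 -2.2352] [1.9526 0.0905 0.2439]
yaw -5.447590569612782
want mid px [252.3912 130.2515]
```

View pics/s7.png

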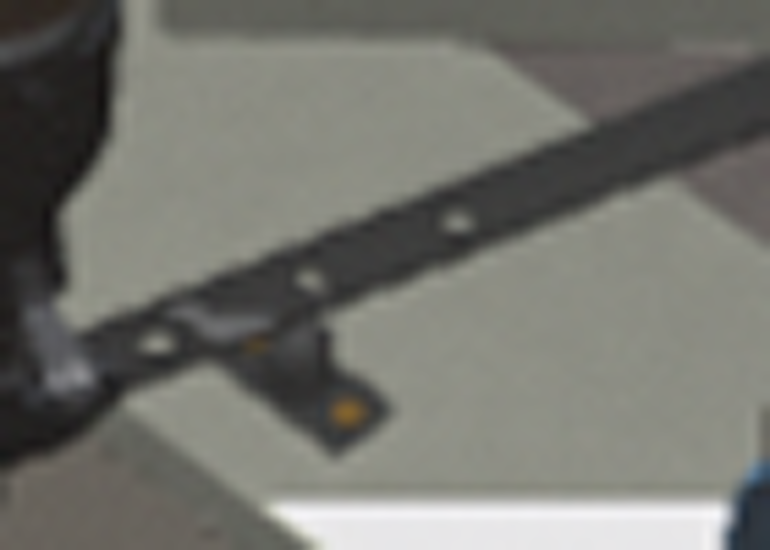

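View pics/d7.png

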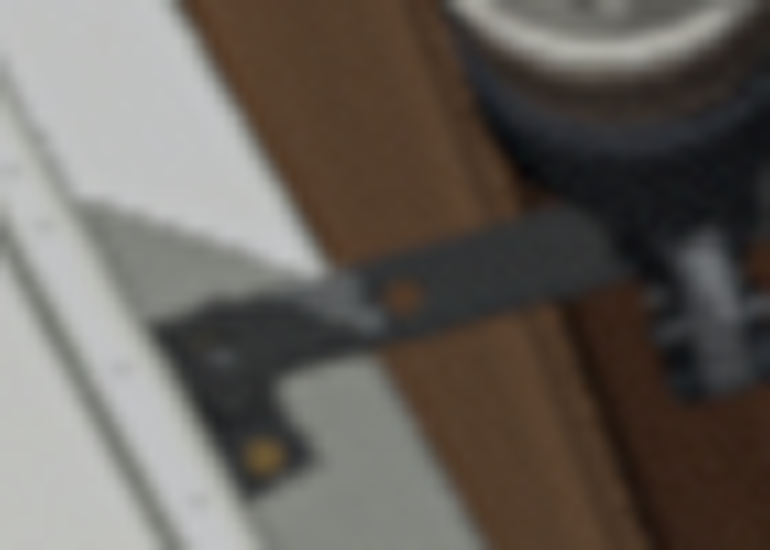

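View pics/w7.png

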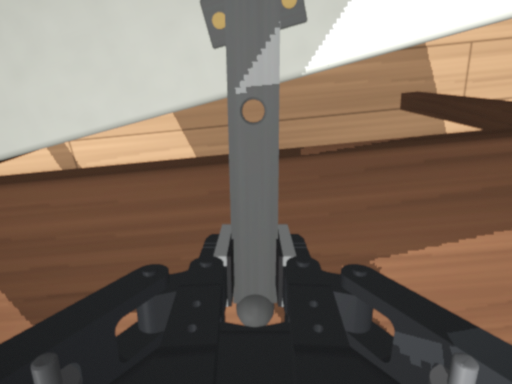

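Run:
```python
from path import *
s=bot.camera("scene");w=bot.camera("wrist");d=bot.camera("side")
print(bot.get_obs()["eef_pos"])
print("out",tri([ray(w,253.5,111),ray(s,238.9,135.6),ray(d,261.4,231.5)]))
print("mid",tri([ray(s,252.8,129.9),ray(d,244.4,237.0)]))
print("want",proj(s,[.4309,.3697,.0884]),proj(d,[.4309,.3697,.0884]),"pin tip",proj(s,[.4308,.3686,.0805]),proj(d,[.4308,.3686,.0805]))
```

```text
[0.4211 0.2608 0.0829]
out (array([0.4271, 0.3263, 0.0934]), [np.float64(0.00038747917186318854), np.float64(0.00025401011432414644), np.float64(0.0004773883143126939)])
mid (array([0.4297, 0.3708, 0.0877]), [np.float64(0.0009368078478105245), np.float64(0.0009368078478105832)])
want [252.3912 130.2515] [244.305  236.2668] pin tip [252.0185 132.2456] [244.8873 237.17  ]
```

```bash
python3 -m handwheel '[[0.03,0,-0.01,0,0.01,0],[0.06,0,-0.03,0,0.03,0],[0.06,0,-0.03,0,0.03,0],[0.06,0,-0.03,0,0.03,0],[0.06,0,-0.03,0,0.03,0]]' -1
python3 - <<'E'
from path import *
s=bot.camera("scene");w=bot.camera("wrist");d=bot.camera("side")
o=bot.get_obs();print(o["eef_pos"],o["ft_force"])
a=np.hstack([cv2.resize(c["color"][y:y+40,x:x+40,::-1],None,fx=10,fy=10,interpolation=cv2.INTER_CUBIC) for c,x,y in((s,230,112),(d,230,212))])
cv2.imwrite("pics/m8.png",a);cv2.imwrite("pics/w8.png",cv2.resize(w["color"][80:140,220:290,::-1],None,fx=8,fy=8))
E
```

```text
clock: 9.82
eef_pos: [0.4203, 0.2595, 0.0831]
tool_rot: [0.498, -0.499, 0.549, -0.449]
ft_force: [-0.5, 10.0, -2.6]
grip_width: 0.0183
[0.4203 0.2595 0.0831] [-0.3721  8.9884 -2.6481]
```

View pics/m8.png

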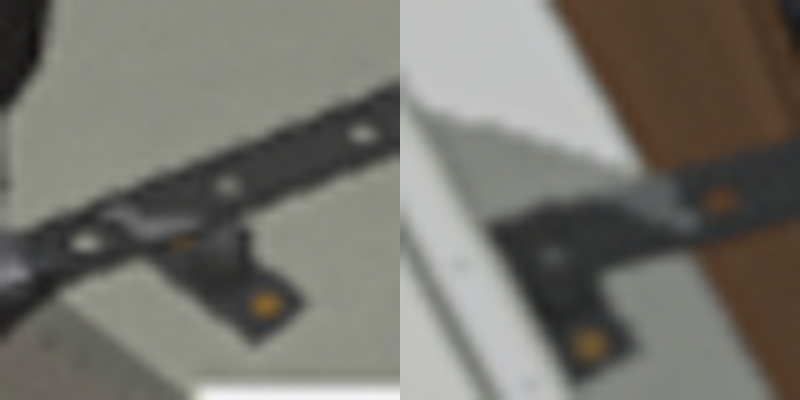

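View pics/w8.png

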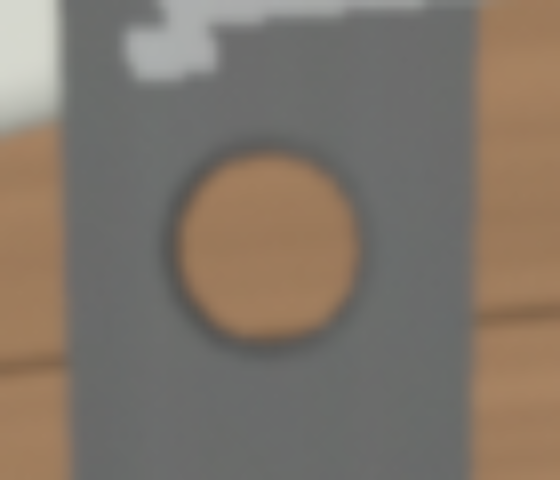

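Run:
```python
from path import *
s=bot.camera("scene");w=bot.camera("wrist");d=bot.camera("side")
o,e=tri([ray(w,253.05,110.4),ray(s,238.15,135.85),ray(d,261.45,231.55)]);print("out",o,e)
i=plane(s,265.75,124.85,.073+(o[2]-.073)*.13/.22);print("inn",i)
print("mid by interp",o+(i-o)/2, "mid scene",plane(s,252.35,129.95,.073+(o[2]-.073)*.175/.22))
Rn=R.from_quat(bot.get_obs()["tool_rot"]).as_matrix();print("xb",Rn[:,0],"mid by dir",o-.045*Rn[:,0])
```

```text
out [0.4266 0.3253 0.0929] [np.float64(0.0003495241693161575), np.float64(0.0007180435588883753), np.float64(0.0006725390320939196)]
inn [0.4354 0.4129 0.0847]
mid by interp [0.431  0.3691 0.0888] mid scene [0.4303 0.37   0.0888]
xb [-0.1004 -0.9901  0.0979] mid by dir [0.4312 0.3698 0.0885]
```

The middle hole is now within about 0.5 mm of the point above the pin, and the side view shows the pin tip through it at (244.7,237.2). I'll lower in small steps and watch the force.

```bash
python3 -m handwheel '[[0,0.06,0,0,0,0.03],[-0.01,0.12,0,0,0,0.06],[-0.02,0.18,0,0,0,0.09],[-0.03,0.24,0,0,0,0.12],[-0.03,0.24,0,0,0,0.12]]' -1
python3 - <<'E'
from path import *
o=bot.get_obs();print(o["eef_pos"],o["ft_force"],o["ft_torque"])
E
```

```text
clock: 10.75
eef_pos: [0.4203, 0.2593, 0.077]
tool_rot: [0.493, -0.504, 0.544, -0.455]
ft_force: [0.0, 9.2, -2.0]
grip_width: 0.018
[0.4203 0.2593 0.077 ] [ 0.0254  9.25   -1.9652] [1.7767 0.1348 0.2306]
```

No contact yet (fz is unchanged). Lowering another 6 mm.

```bash
python3 -m handwheel '[[0,0.06,0,0,0,0.03],[-0.01,0.12,0,0,0,0.06],[-0.02,0.18,0,0,0,0.09],[-0.02,0.24,0,0,0,0.12],[-0.02,0.24,0,0,0,0.12]]' -1
python3 - <<'E'
from path import *
o=bot.get_obs();print(o["eef_pos"],o["ft_force"],o["ft_torque"])
s=bot.camera("scene");d=bot.camera("side")
a=np.hstack([cv2.resize(c["color"][y:y+40,x:x+40,::-1],None,fx=10,fy=10,interpolation=cv2.INTER_CUBIC) for c,x,y in((s,230,112),(d,230,212))])
cv2.imwrite("pics/m9.png",a)
E
```

```text
clock: 11.38
eef_pos: [0.4204, 0.2593, 0.0711]
tool_rot: [0.487, -0.509, 0.539, -0.461]
ft_force: [-0.1, 9.1, -2.5]
grip_width: 0.0182
[0.4204 0.2593 0.0711] [-0.1101  9.094  -2.4504] [1.8387 0.0713 0.2592]
```

View pics/m9.png

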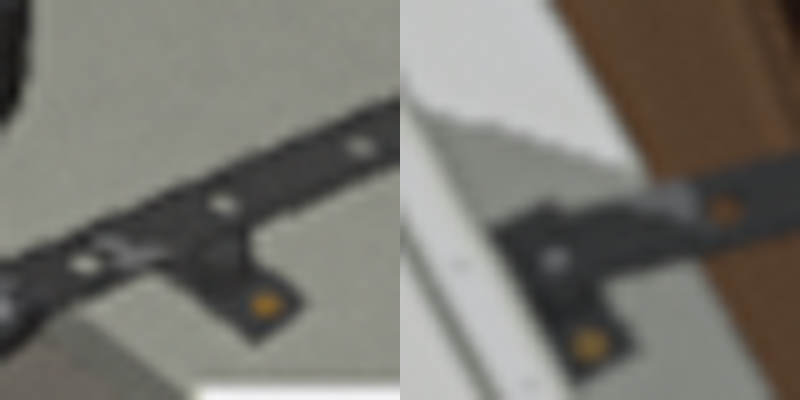

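```bash
python3 -m handwheel '[[0,0.05,0,0,0,0.02],[0,0.1,0,0,0,0.05],[-0.01,0.15,0,0,0,0.08],[-0.01,0.15,0,0,0,0.08],[-0.01,0.15,0,0,0,0.08]]' -1
python3 - <<'E'
from path import *
o=bot.get_obs();print(o["eef_pos"],o["ft_force"],o["ft_torque"])
s=bot.camera("scene");d=bot.camera("side")
a=np.hstack([cv2.resize(c["color"][y:y+40,x:x+40,::-1],None,fx=10,fy=10,interpolation=cv2.INTER_CUBIC) for c,x,y in((s,230,112),(d,230,212))])
cv2.imwrite("pics/m10.png",a)
E
```

```text
clock: 12.1
eef_pos: [0.4205, 0.2594, 0.0674]
tool_rot: [0.484, -0.513, 0.536, -0.464]
ft_force: [1.0, 8.9, -1.5]
grip_width: 0.0181
[0.4205 0.2594 0.0674] [ 1.0183  8.9101 -1.4987] [1.7707 0.0935 0.2364]
```

View pics/m10.png

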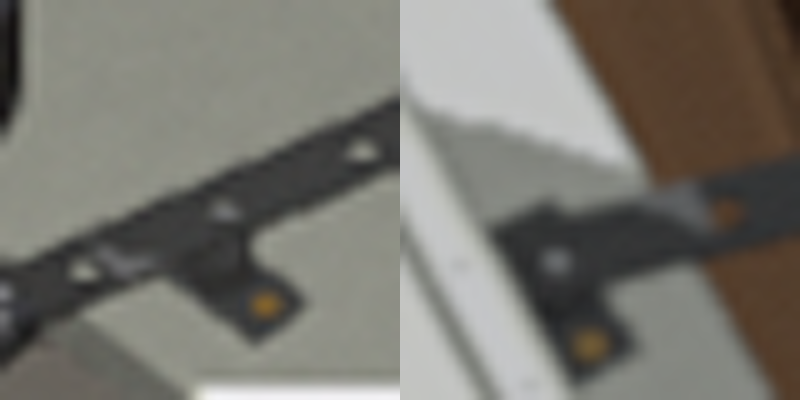

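```bash
python3 -m handwheel '[[0,0.04,0.01,0,0,0.02],[0,0.08,0.02,0,0,0.04],[0,0.12,0.02,0,0,0.06],[0,0.16,0.02,0,0,0.08],[0,0.16,0.02,0,0,0.08]]' -1
python3 - <<'E'
from path import *
o=bot.get_obs();print(o["eef_pos"],o["ft_force"],o["ft_torque"])
s=bot.camera("scene");d=bot.camera("side")
a=np.hstack([cv2.resize(c["color"][y:y+40,x:x+40,::-1],None,fx=10,fy=10,interpolation=cv2.INTER_CUBIC) for c,x,y in((s,230,112),(d,230,212))])
cv2.imwrite("pics/m11.png",a)
E
```

```text
clock: 12.82
eef_pos: [0.421, 0.2594, 0.0635]
tool_rot: [0.48, -0.516, 0.533, -0.468]
ft_force: [0.9, 9.4, -1.8]
grip_width: 0.0186
[0.421  0.2594 0.0635] [ 0.8763  9.3567 -1.8399] [1.8884 0.1259 0.2566]
```

View pics/m11.png

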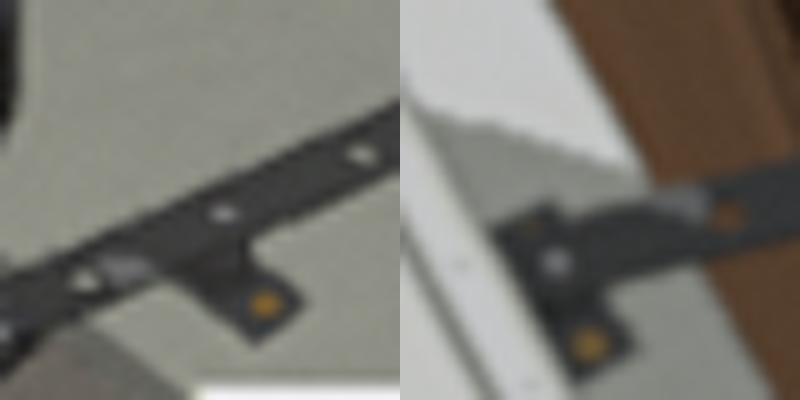

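The hole is over the pin tip in both views: (224,213) in the scene zoom and (557,262) in the side zoom. Continuing down.

```bash
python3 -m handwheel '[[0,0.04,0,0,0,0.02],[0,0.08,0,0,0,0.04],[0,0.12,0,0,0,0.06],[0,0.16,0,0,0,0.08],[0,0.16,0,0,0,0.08]]' -1
python3 - <<'E'
from path import *
o=bot.get_obs();print(o["eef_pos"],o["ft_force"],o["ft_torque"])
E
```

```text
clock: 13.55
eef_pos: [0.4211, 0.2594, 0.0596]
tool_rot: [0.476, -0.519, 0.529, -0.472]
ft_force: [-0.8, 8.9, -1.2]
grip_width: 0.0185
[0.4211 0.2594 0.0596] [-0.7923  8.9121 -1.1518] [1.8547 0.1097 0.2157]
```

```bash
python3 -m handwheel '[[0,0.04,0,0,0,0.02],[0,0.08,0,0,0,0.04],[0,0.12,0,0,0,0.06],[0,0.12,0,0,0,0.06],[0,0.12,0,0,0,0.06]]' -1
python3 - <<'E'
from path import *
o=bot.get_obs();print(o["eef_pos"],o["ft_force"],o["ft_torque"])
s=bot.camera("scene");d=bot.camera("side")
a=np.hstack([cv2.resize(c["color"][y:y+40,x:x+40,::-1],None,fx=10,fy=10,interpolation=cv2.INTER_CUBIC) for c,x,y in((s,230,112),(d,230,212))])
cv2.imwrite("pics/m12.png",a)
E
```

```text
clock: 14.18
eef_pos: [0.4212, 0.2593, 0.0567]
tool_rot: [0.474, -0.522, 0.527, -0.475]
ft_force: [0.7, 10.4, -2.1]
grip_width: 0.0185
[0.4212 0.2593 0.0567] [ 0.6998 10.4424 -2.116 ] [1.9023 0.1257 0.2573]
```

View pics/m12.png

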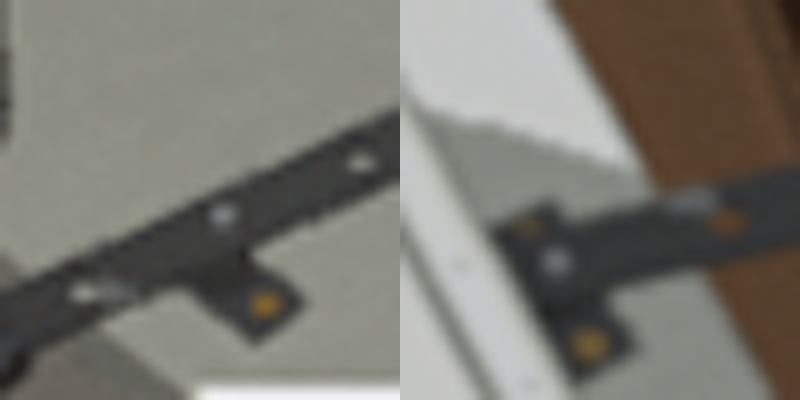

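```bash
python3 -m handwheel '[[0,0.04,0,0,0,0.02],[0,0.08,0,0,0,0.04],[0,0.08,0,0,0,0.04],[0,0.08,0,0,0,0.04],[0,0.08,0,0,0,0.04]]' -1
```

```text
clock: 14.9
eef_pos: [0.4212, 0.2593, 0.0547]
tool_rot: [0.472, -0.523, 0.525, -0.477]
ft_force: [-0.1, 10.2, -1.4]
grip_width: 0.0183
```

```bash
python3 -m handwheel '[[0,0.02,0,0,0,0.01],[0,0.04,0,0,0,0.02],[0,0.04,0,0,0,0.02],[0,0.04,0,0,0,0.02],[0,0.04,0,0,0,0.02]]' -1
```

```text
clock: 15.52
eef_pos: [0.4212, 0.2594, 0.0538]
tool_rot: [0.471, -0.524, 0.524, -0.478]
ft_force: [1.0, 10.4, -0.1]
grip_width: 0.0185
```

```bash
python3 -m handwheel '[[0,0.03,0,0,0,0.01],[0,0.03,0,0,0,0.01],[0,0.03,0,0,0,0.01],[0,0.03,0,0,0,0.01],[0,0.03,0,0,0,0.01]]' -1
```

```text
clock: 16.15
eef_pos: [0.4213, 0.2594, 0.053]
tool_rot: [-0.47, 0.525, -0.524, 0.478]
ft_force: [0.3, 9.8, -0.9]
grip_width: 0.0189
```

```bash
python3 -m handwheel '[[0,0.03,0,0,0,0],[0,0.03,0,0,0,0],[0,0.03,0,0,0,0],[0,0.03,0,0,0,0],[0,0.03,0,0,0,0]]' -1
python3 - <<'E'
from path import *
Rn=R.from_quat(bot.get_obs()["tool_rot"]).as_matrix();print(np.degrees(np.arcsin(Rn[2,0])))
E
```

```text
clock: 16.77
eef_pos: [0.4213, 0.2593, 0.0523]
tool_rot: [-0.47, 0.525, -0.524, 0.478]
ft_force: [0.0, 10.4, -1.6]
grip_width: 0.0181
-0.5026050186013972
```

```bash
python3 -m handwheel '[[0,0.03,0,0,0,0],[0,0.03,0,0,0,0],[0,0.03,0,0,0,0],[0,0.03,0,0,0,0],[0,0.03,0,0,0,0]]' -1
```

```text
clock: 17.4
eef_pos: [0.4213, 0.2594, 0.0516]
tool_rot: [-0.47, 0.525, -0.524, 0.478]
ft_force: [-0.7, 10.3, -0.8]
grip_width: 0.0188
```

```bash
python3 -m handwheel '[[0,0.03,0,0,0,0],[0,0.03,0,0,0,0],[0,0.03,0,0,0,0],[0,0.03,0,0,0,0],[0,0.03,0,0,0,0]]' -1
python3 - <<'E'
from path import *
s=bot.camera("scene");d=bot.camera("side")
a=np.hstack([cv2.resize(c["color"][y:y+40,x:x+40,::-1],None,fx=10,fy=10,interpolation=cv2.INTER_CUBIC) for c,x,y in((s,230,112),(d,230,212))])
cv2.imwrite("pics/m13.png",a)
E
```

```text
clock: 18.02
eef_pos: [0.4213, 0.2594, 0.0515]
tool_rot: [-0.47, 0.525, -0.524, 0.478]
ft_force: [-1.6, 8.6, 3.3]
grip_width: 0.0182
```

View pics/m13.png

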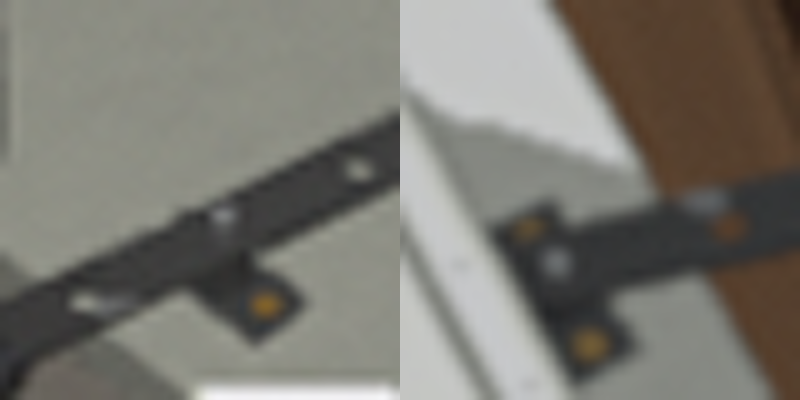

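```bash
python3 -m handwheel '[[0,0.02,0,0,0,0],[0,0.04,0,0,0,0],[0,0.04,0,0,0,0],[0,0.04,0,0,0,0],[0,0.04,0,0,0,0]]' -1
```

```text
clock: 18.75
eef_pos: [0.4214, 0.2594, 0.0513]
tool_rot: [-0.47, 0.525, -0.524, 0.479]
ft_force: [-3.0, 8.2, 10.6]
grip_width: 0.0185
```

```bash
python3 -m handwheel '[[0,0.015,0,0,0,0],[0,0.015,0,0,0,0],[0,0.015,0,0,0,0],[0,0.015,0,0,0,0],[0,0.015,0,0,0,0]]' -1
python3 -m handwheel '[[0,0,0,0,0,0],[0,0,0,0,0,0],[0,0,0,0,0,0],[0,0,0,0,0,0],[0,0,0,0,0,0]]' -1
```

```text
clock: 19.38
eef_pos: [0.4214, 0.2594, 0.0513]
tool_rot: [-0.47, 0.525, -0.524, 0.479]
ft_force: [-4.6, 7.8, 13.2]
grip_width: 0.0185
clock: 20.0
eef_pos: [0.4214, 0.2594, 0.0513]
tool_rot: [-0.47, 0.525, -0.524, 0.479]
ft_force: [-3.7, 7.2, 13.0]
grip_width: 0.0184
```

Seated and pressed: fz is about 13 N at the tail, so roughly 21 N at the shoulder. Before opening I'll ease the sash load gently onto the pin.

```bash
python3 -m handwheel '[[-0.01,0,0,0,0,0],[-0.02,0,0,0,0,0],[-0.03,0,0,0,0,0],[-0.04,0,0,0,0,0],[-0.04,0,0,0,0,0]]' -1
```

```text
clock: 20.62
eef_pos: [0.4214, 0.2594, 0.0513]
tool_rot: [0.47, -0.524, 0.525, -0.478]
ft_force: [-3.6, 5.0, 13.9]
grip_width: 0.0184
```

```bash
python3 -m handwheel '[[-0.01,-0.01,-0.0,0,0,0],[-0.02,-0.01,0,0,0,0],[-0.03,-0.02,0,0,0,0],[-0.04,-0.03,0,0,0,0],[-0.04,-0.03,0,0,0,0]]' -1
```

```text
clock: 21.25
eef_pos: [0.4213, 0.2593, 0.0513]
tool_rot: [0.471, -0.524, 0.525, -0.477]
ft_force: [-2.4, 3.2, 10.1]
grip_width: 0.0183
```

```bash
python3 -m handwheel '[[0,0,0,0,0,0],[0,0,0,0,0,0],[0,0,0,0,0,0],[0,0,0,0,0,0],[0,0,0,0,0,0]]' 0.4
python3 - <<'E'
from path import *
o=bot.get_obs();print(o["ft_force"])
s=bot.camera("scene");d=bot.camera("side");w=bot.camera("wrist")
a=np.hstack([cv2.resize(c["color"][y:y+40,x:x+40,::-1],None,fx=10,fy=10,interpolation=cv2.INTER_CUBIC) for c,x,y in((s,230,112),(d,230,212))])
cv2.imwrite("pics/m14.png",a);cv2.imwrite("pics/w14.png",w["color"][:,:,::-1])
E
```

```text
clock: 21.88
eef_pos: [0.4192, 0.258, 0.0483]
tool_rot: [0.473, -0.525, 0.525, -0.475]
ft_force: [-0.0, 0.3, -0.4]
grip_width: 0.0599
[-0.0033  0.3175 -0.4069]
```

View pics/m14.png

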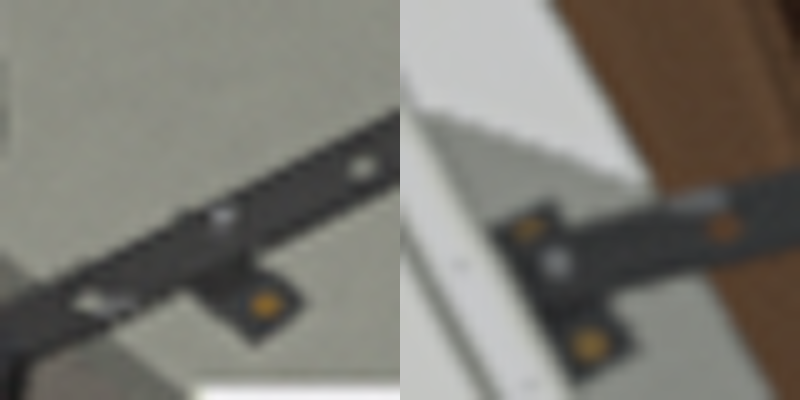

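View pics/w14.png

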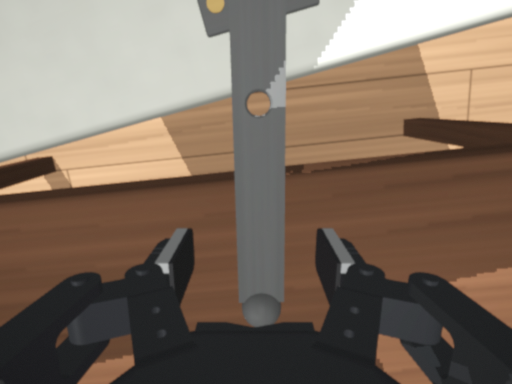

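Released. The bar lies free between the open fingers, with the pin through the middle hole. Retreating straight up.

```bash
python3 -m handwheel '[[0,-0.5,0.05,0,0,0],[0,-1.2,0.05,0,0,0],[0,-2.2,0.05,0,0,0],[0.2,-3.2,0.05,0,0,0],[0.6,-4.2,0.05,0,0,0]]' 0.4
python3 -m handwheel '[[1,-0.5,0,0,0,0],[2,-1,0,0,0,0],[3,-1.5,0,0,0,0],[4,-2,0,0,0,0],[4,-2,0,0,0,0]]' 0.4
python3 - <<'E'
from path import *
s=bot.camera("scene");d=bot.camera("side");w=bot.camera("wrist")
cv2.imwrite("pics/s15.png",s["color"][:,:,::-1])
a=np.hstack([cv2.resize(c["color"][y:y+55,x:x+55,::-1],None,fx=7,fy=7,interpolation=cv2.INTER_CUBIC) for c,x,y in((s,217,105),(d,230,205))])
cv2.imwrite("pics/m15.png",a);cv2.imwrite("pics/w15.png",w["color"][:,:,::-1])
E
```

```text
clock: 22.65
eef_pos: [0.4189, 0.2431, 0.1553]
tool_rot: [0.472, -0.524, 0.525, -0.476]
ft_force: [1.4, 0.4, 0.1]
grip_width: 0.0594
clock: 23.28
eef_pos: [0.409, 0.1427, 0.2052]
tool_rot: [0.471, -0.525, 0.526, -0.475]
ft_force: [-0.1, 0.3, -1.1]
grip_width: 0.0597
```

View pics/m15.png

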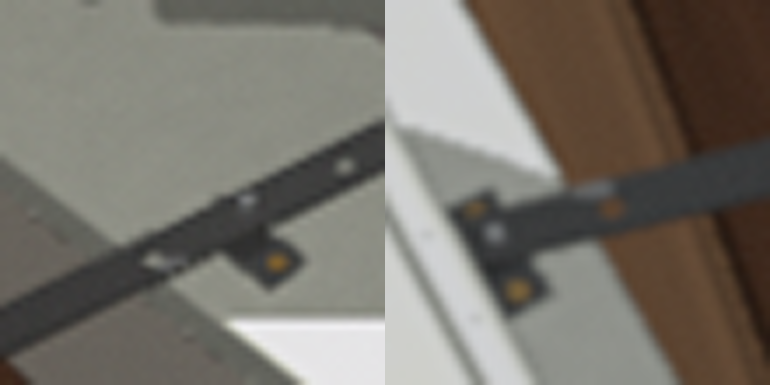

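View pics/w15.png

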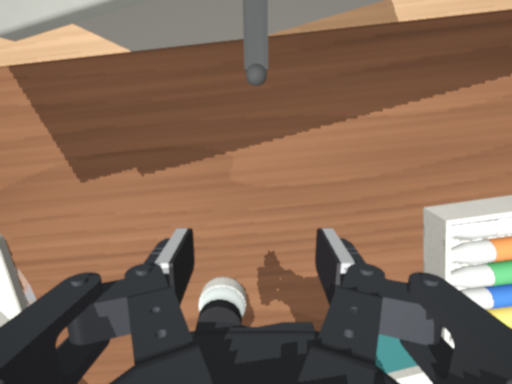

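View pics/s15.png

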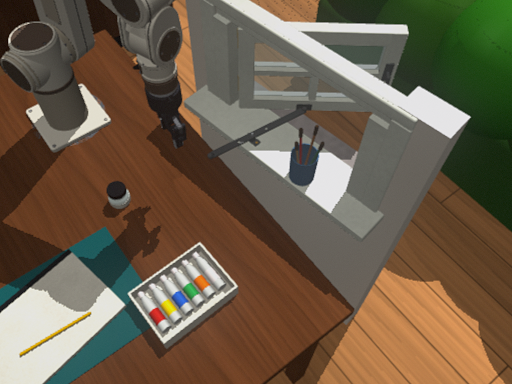

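Run:
```python
from path import *
s=bot.camera("scene");d=bot.camera("side")
print("out",tri([ray(s,238.7,141.7),ray(d,262.0,234.3)]))
a=np.hstack([cv2.resize(c["color"][y:y+40,x:x+40,::-1],None,fx=10,fy=10,interpolation=cv2.INTER_CUBIC) for c,x,y in((s,198,130),(d,265,205))])
cv2.imwrite("pics/m16.png",a);o=bot.get_obs();print(o["clock"],o["ft_force"])
```

```text
out (array([0.4276, 0.3249, 0.0685]), [np.float64(0.0002606074270378746), np.float64(0.0002606074270380719)])
23.525 [-1.0084  0.8302  0.6299]
```

View pics/m16.png

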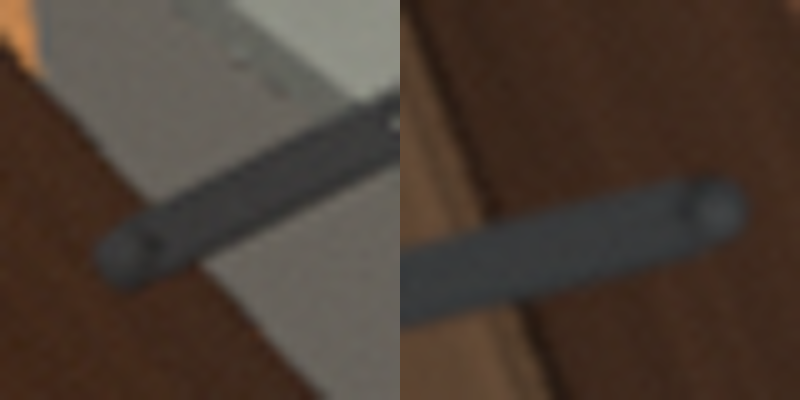

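Run:
```python
from path import *
s=bot.camera("scene");d=bot.camera("side")
print("ball",tri([ray(s,210.05,155.85),ray(d,296.35,225.75)]))
bot.job_done()
```

```text
ball (array([0.4198, 0.2347, 0.068 ]), [np.float64(0.00012471984843881868), np.float64(0.00012471984843893442)])
the job is handed in; nothing more can be done
```

The window now stands on the middle hole of its stay, pressed home and let go, and I handed the job in at about 23.6 s.

**What I did:** I gripped the stay at its tail and lifted it off the pin. I drew the window in by the stay, lowered the middle hole over the pin and pressed it down. I then eased the window's pull onto the pin before opening the fingers and backing away.

**Pressing force:** I held about 13 N down at the tail. That works out to about 21 N at the shoulder, using your factor of 1.6; I had no force reading at the shoulder itself. While I eased the window's pull onto the pin, the tail reading peaked at 13.9 N, still about 22 N at the shoulder.

**Last checks:**
- **Pin:** it shows through the middle hole in both the scene and side views, and did not move on release.
- **Bar lies level:** the ball measured 68 mm high and the outer hole 68.5 mm. The hole reads 2 to 4 mm lower than expected, which is a little more than the 2 mm camera accuracy. I take it as seated.
- **Bystanders:** the pot, jar and tray look unmoved in the last scene picture, judged by eye.
- **Robot:** it was clear of everything, and its force reading was about 1 N.

**Disagreements:** while the stay was raised, my sideways estimates of the middle hole differed by 1 to 2 mm between views. I corrected twice before lowering, and it went onto the pin with only about 1 N of sideways force.

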